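Screw the storage jar shut behind the salt pot

ROBOT

A 6-joint arm with a two-finger parallel gripper is mounted at the origin on the work surface. World frame = base frame: x ahead of the robot, y to its left, z up, the work surface at z = 0. Lengths are in m, angles in degrees, forces in N, time in s.
With the tool pointing down it reaches from about 0.4 to 0.825 m from the base axis. Payload 7 kg.
Tool frame: the origin (TCP) lies midway between the tips of the shut fingers; the grasp point (between the pads) lies 19 mm behind it; z points along the fingers, y is the line along which they close (so a half turn about z gives the same grasp; the last joint's range is limited). The gripper opens to 88 mm and grips with 3 to 60 N. Pads are 19 mm wide; open, the fingers measure 130 mm over their backs; the gripper's body (78 mm by 193 mm) begins 47 mm behind the grasp point.
Start: joints at [81.137, 20.546, 0.682, 0, -70.136, -16.507], TCP at [0.289, 0.61, 0.227] pointing down, gripper open.
Joint ranges: [-176.03, 176.03], [-82.01, 121.73], [-58.28, 71.71], [-173.87, 95.51], [-174.79, -0.11], [-173.66, 173.66]. Speed limits (degrees/s): [136.94, 136.94, 172.46, 180, 180, 180].

INTERFACE

Orientations are given as a 3x3 rotation matrix whose columns are the frame's x, y, z axes.
In Python, from rig import robot gives the robot as it stands. Calls block until the motion is done:
- robot.goto(position, orientation): joint-space move of the TCP to a pose.
- robot.servo_line(position, ori=None, speed=0.15): straight line of the TCP; ori=None keeps the orientation; speed is the mean speed in m/s.
- robot.movej(angles): joint-space move.
- robot.move_gripper(opening): opening from 0.0 (shut) to 1.0 (fully open); the grip force is fixed at half the most; returns when the fingers have stopped.
- robot.dwell(seconds).
- robot.ik(position, orientation): joint angles nearest the present ones, or None.
- robot.grab_frame(name): name is "side" or "top"; returns (picture, depth): 420x560x3 uint8, red, green, blue; 420x560 float32, m along the optical axis (not along the pixel's ray), 0 where there is no reading.
- robot.camera_info(name): a dict with "vfov" (degrees; the focal length in pixels is half the picture's height over the tangent of half this angle, whatever the lens; pixels are square), "cx", "cy" (the principal point, pixels), "view" (4x4, takes a point from world to camera coordinates). Camera axes: x right, y down, z forward; pixel columns grow to the right and rows downward; lengths in m; the calibration is good to about 2 mm. A picture is of the moment at which its call begins. camera_info takes no time and is no camera call.
A pose or a line that the arm cannot do raises robot.Unreachable and nothing moves.
- robot.job_done(): hands the job in; it is judged then, once.
Readings, each from a call of its own:
- robot.read_t(): time.
- robot.read_qpos(): joint angles.
- robot.read_qvel(): joint speeds.
- robot.read_effort(): joint torques, N m.
- robot.read_position(): TCP position.
- robot.read_tcp_rot(): TCP orientation.
- robot.read_force(): force on the tool from outside, world axes, zero at the start.
- robot.read_ft_torque(): the same for the moment, N m.
- robot.read_grip_width(): opening from 0.0 (shut) to 1.0 (fully open).
- robot.read_finger_force(): force on a finger pad.
Only numpy, scipy, OpenCV 4.12 (cv2) and the standard library are available. Lean on these libraries where they do the work, as an engineer would, in place of code of your own. Each camera call takes 0.05 s, during which the arm holds its last target. There are 200 camera calls.

TASK

One of the two white storage jars on the counter was left unscrewed and the blue salt pot stands in the way of its black cap handle. First move the salt pot aside and stand it upright with its whole base on the round blue mat, without dropping it, then gently turn the cap's handle clockwise (seen from above) until the cap is fully shut, with the handle over the red mark. Leave the other jar shut and do not disturb the two spice jars.

Things in the scene. Friction and masses are not known exactly. Their poses are not given: they have to be found in the camera images.
- open_jar: The jar to shut, left or right of the robot's centre line. Squat white jar, 96 mm across, fixed to the counter, with a captive wooden screw cap (100 mm across, 58 to 80 mm above the counter) that turns about the jar's axis at fixed height. Origin: on the axis at counter height, z up; its -x points to the red mark. Its yaw varies.
- open_jar_cap (a joint): Cap turn in rad: 0 = fully shut (hard stop, handle over the mark), growing anticlockwise from above, at most 2.8; starts 1.7 to 2.4. The handle points along the jar's -x turned anticlockwise by this value. Friction alone holds it (0.15 N m: 2 N at the handle's middle); it stays where left. Over 40 N strains it.
- open_handle (a point): On the open jar's handle, a straight black bar on the cap's side, 14 mm wide, 14 mm tall (60 to 74 mm above the counter), reaching from the cap's rim to 100 mm from the jar's axis. The point is mid-bar, 85 mm from the axis, 67 mm above the counter; it turns with the cap. The finger path round the jar at that radius is free once the salt pot is gone.
- open_mark (a point): Outer top edge of the open jar's red mark, a block on the jar's shoulder under the handle's shut position: 26 mm wide, reaching to 64 mm from the jar's axis, 40 to 48 mm above the counter.
- shut_jar: The other jar, of the same make, shut: its black handle is over its red mark. Leave alone. Squat white jar, 96 mm across, fixed to the counter, with a captive wooden screw cap (100 mm across, 58 to 80 mm above the counter) that turns about the jar's axis at fixed height. Origin and axes alike.
- shut_jar_cap (a joint): Turn of the shut jar's cap in rad, same meaning; starts at 0 and must stay there.
- salt_pot: Loose blue ceramic salt pot with a wooden lid fixed on it, 64 mm across and 74 mm tall, about 0.3 kg (0.2 to 0.4), with an upright wooden knob on top, 20 mm across and 28 mm tall (74 to 102 mm above the pot's underside). Origin: centre of its underside; z up. It starts close against the open jar, within the sweep of the handle, on the counter.
- salt_pot_knob (a point): On the pot's axis in its knob, 90 mm above the pot's underside: the height to grip.
- mat_top (a point): Centre of the top face of a thin round blue mat fixed to the counter, 120 mm across, top 2 mm above the counter. There is room on it for the pot.
- spice_a: Square amber glass spice jar with a round wooden cap, 44 mm wide, 95 mm tall, loose, beyond the jars. Origin: centre of its underside. Leave alone.
- spice_b: Square brick-red spice jar, same size, loose, on the left side. Origin: centre of its underside. Leave alone.
Mind the look-alikes: they are no part of the job. Leave any orange or purple look-alike of the open_jar alone.

How it is judged (in metres and radians):
On the way, in this order (a step that is already met when the one before it is completed fails the run):
1. the salt pot stands upright and released on the mat (horizontal distance between salt_pot and mat_top below 0.03 m and angle between salt_pot's own z axis and vertical below 0.12 rad and z of salt_pot in the frame of mat_top below 0.006 m and contact force between the fingers and salt_pot below 0.1 N and linear speed of salt_pot below 0.02 m/s), for 0.2 s.
2. the cap is shut (value of joint open_jar_cap below 0.1 rad), for 0.2 s.
At the end, for the whole second after the job is handed in: The salt pot stands upright (within 0.12 rad) on the mat, at rest and released, its axis within 30 mm of the mat's centre; the open jar's cap is within 0.10 rad of its shut stop; the other jar's cap is still within 0.08 rad of shut (all of step 1 and value of joint open_jar_cap below 0.1 rad and value of joint shut_jar_cap below 0.08 rad); the robot touches nothing.
It fails at once if the salt pot is tipped by more than 0.5 rad (angle between salt_pot's own z axis and vertical above 0.5 rad).
It fails at once if the salt pot is dropped (falls free faster than 0.7 m/s, a drop of about 25 mm) (linear speed of salt_pot above 0.7 m/s and contact force between the fingers and salt_pot below 0.1 N).
It fails at once if the cap is strained: pushed with more than 40 N (contact force between the fingers and open_jar above 40 N).
It fails at once if a spice jar is moved by more than 20 mm (distance of any of spice_a, spice_b from where it was at the start of the episode above 0.02 m).
It fails at once if the other jar's cap is turned by more than 0.15 rad (value of joint shut_jar_cap above 0.15 rad).
It also fails if it takes over 64 s, if anything falls off the work surface, if the arm or the gripper's body presses on something with over 40 N, if the wrist force passes 120 N, or if a joint passes its speed limit or range.

## Working session

There is one attempt and no reset: what is moved stays moved. The work goes in short steps, each a Python script; the robot and the scene stay as the last script left them, time stands still between calls to the robot, and variables do not carry over. Pictures are saved under pics/ and viewed, at most 10 in all, crops included, and the job is handed in when it is done.

```bash
mkdir -p pics; ls; cat > h.py <<'E'
import numpy as np, cv2
from rig import robot
def cam(n):
    i=robot.camera_info(n); f=210/np.tan(np.radians(i['vfov'])/2); return f,i['cx'],i['cy'],np.array(i['view'])
def cloud(n,depth):
    f,cx,cy,V=cam(n); v,u=np.mgrid[:420,:560]
    P=np.stack([(u-cx)/f*depth,(v-cy)/f*depth,depth],-1)
    return (P-V[:3,3])@V[:3,:3]
def ray(n,u,v,z):
    f,cx,cy,V=cam(n); R=V[:3,:3]; c=-R.T@V[:3,3]; d=R.T@np.array([(u-cx)/f,(v-cy)/f,1]); return c+d*(z-c[2])/d[2]
E
python3 - <<'E'
from h import *
ims=[]
for n in("top","side"):
    p,d=robot.grab_frame(n); np.savez(f'{n}0.npz',p=p,d=d); cv2.imwrite(f'pics/{n}0.png',p[:,:,::-1]); print(robot.camera_info(n), (d>0).mean())
E
```

```text
pics
{'vfov': 46.28084518044151, 'cx': 281.24314191830086, 'cy': 211.0937030659569, 'view': array([[ 0.01982935, -0.99980073, -0.00229981, -0.00836421],
       [-0.97987335, -0.01897703, -0.19871609,  0.6031687 ],
       [ 0.19863285,  0.00619393, -0.9800544 ,  1.38641186],
       [ 0.        ,  0.        ,  0.        ,  1.        ]])} 0.9960119047619047
{'vfov': 43.19561896755309, 'cx': 287.2677781724125, 'cy': 206.85824523622136, 'view': array([[ 0.99562763, -0.09292132, -0.00955242, -0.59328829],
       [-0.0724575 , -0.70370438, -0.70678855,  0.09679147],
       [ 0.05895365,  0.70439035, -0.70736037,  1.42300525],
       [ 0.        ,  0.        ,  0.        ,  1.        ]])} 0.995969387755102
```

View pics/top0.png

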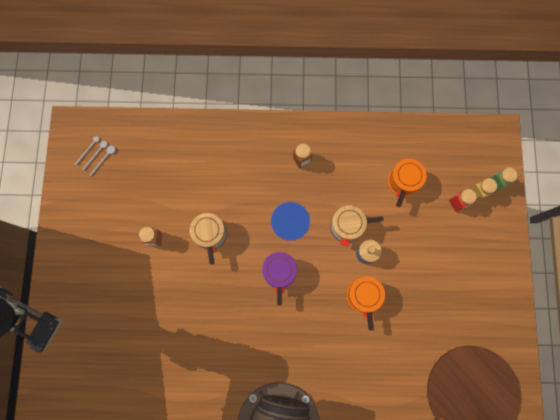

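View pics/side0.png

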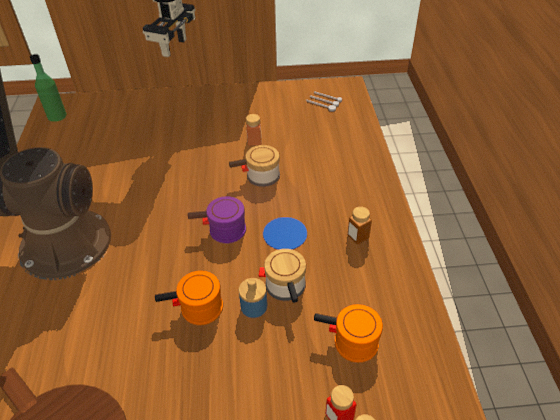

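The top view shows these things that could be taken for the open jar:
- White jar at (350,223): handle at (375,219), away from its red mark at (345,243).
- White jar at (207,231): handle over its mark, so shut.
- Orange look-alikes at (407,176) and (367,295), and a purple one at (280,270).

I choose (350,223). The salt pot is at (369,251), the mat at (290,221), and the spice jars at (303,155) and (149,236).

```bash
python3 - <<'E'
from h import *
C=[]
for n,(u0,v0,u1,v1) in {"top":(270,180,430,320),"side":(180,200,340,340)}.items():
    D=np.load(f'{n}0.npz'); p,d=D['p'],D['d']; P=cloud(n,d)
    hsv=cv2.cvtColor(p,cv2.COLOR_RGB2HSV); H,S,V=[hsv[...,i].astype(int) for i in range(3)]
    vv,uu=np.mgrid[:420,:560]
    def show(name,m):
        q=P[m]; 
        if len(q)<3: print(n,name,len(q)); return
        (c,r)=cv2.minEnclosingCircle(q[:,:2].astype(np.float32)); print(n,name,len(q),'mean',q.mean(0).round(4),'circ',np.round(c,4),round(r,4),'z',np.percentile(q[:,2],[2,50,98]).round(4),'px',uu[m].mean().round(1),vv[m].mean().round(1))
    def near(u,v,r): return (uu-u)**2+(vv-v)**2<r*r
    z=P[...,2]
    if n=="top": j,h,k,mk,mt=(350,223),(376,219),(371,250),(345,243),(290,221)
    else: j,h,k,mk,mt=(285,266),(292,291),(252,290),(263,272),(285,234)
    blue=(H>100)&(H<125)&(S>120)
    show('mat',blue&near(*mt,26)&(V>90))
    show('captop',near(*j,24)&(z>.076)&(z<.086)&(V>110))
    show('handle',near(*h,14)&(V<60)&(z>.055)&(z<.085))
    show('mark',near(*mk,9)&((H<5)|(H>174))&(S>190)&(z>.03))
    show('knob',near(*k,18)&(z>.092)&(z<.115))
    show('lid',near(*k,20)&(z>.068)&(z<.079)&(V>110))
    C.append(cv2.resize(p[v0:v1,u0:u1,::-1],None,fx=2.5,fy=2.5,interpolation=cv2.INTER_CUBIC))
cv2.imwrite('pics/crop.png',np.hstack(C))
print(robot.read_t(),robot.read_tcp_rot().round(3) if hasattr(robot.read_tcp_rot(),'round') else robot.read_tcp_rot())
E
```

```text
top mat 1092 mean [ 0.5843 -0.0235  0.01  ] circ [ 0.4785 -0.0217] 0.1636 z [-0.0047  0.0017  0.0092] px 290.0 220.7
top captop 827 mean [ 0.5699 -0.1942  0.0806] circ [ 0.5633 -0.202 ] 0.0601 z [0.0763 0.0805 0.0853] px 349.4 222.4
top handle 0
top mark 37 mean [ 0.5172 -0.1836  0.0478] circ [ 0.5163 -0.1832] 0.0119 z [0.0428 0.0473 0.0539] px 344.4 241.9
top knob 42 mean [ 0.4889 -0.2533  0.1014] circ [ 0.4894 -0.2538] 0.0098 z [0.0941 0.1013 0.1074] px 371.6 249.8
top lid 321 mean [ 0.4906 -0.2529  0.0736] circ [ 0.5013 -0.2484] 0.0442 z [0.0687 0.0736 0.0784] px 369.8 250.3
side mat 1082 mean [ 0.5863 -0.0258  0.0023] circ [ 0.5871 -0.0243] 0.0603 z [-0.002   0.0022  0.0072] px 284.6 233.1
side captop 1073 mean [ 0.5725 -0.1976  0.0809] circ [ 0.5733 -0.1951] 0.051 z [0.0769 0.0809 0.085 ] px 284.9 264.7
side handle 80 mean [ 0.5816 -0.2764  0.0729] circ [ 0.5832 -0.2708] 0.0252 z [0.063  0.0738 0.0775] px 292.0 293.5
side mark 47 mean [ 0.5162 -0.1896  0.0478] circ [ 0.5174 -0.1884] 0.0123 z [0.0414 0.0481 0.0519] px 261.6 272.4
side knob 66 mean [ 0.4919 -0.2568  0.1005] circ [ 0.4915 -0.2547] 0.0113 z [0.0929 0.1008 0.1061] px 251.6 282.3
side lid 415 mean [ 0.4913 -0.2592  0.0743] circ [ 0.4929 -0.2548] 0.0334 z [0.0697 0.0744 0.0783] px 252.1 290.2
0.1 [[ 0.904 -0.429 -0.   ]
 [-0.429 -0.904 -0.001]
 [ 0.     0.001 -1.   ]]
```

View pics/crop.png

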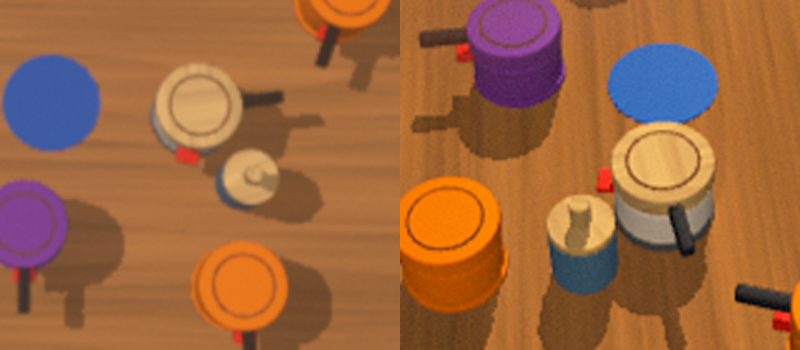

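The crop confirms the choice. The white jar's handle points right and its red mark faces the robot, with the blue pot between them. The heights measured fit: cap 0.081, mark 0.048, knob 0.101, lid 0.074. I also get the jar axis at about (0.572,-0.1955), the pot at (0.491,-0.2545) and the mat at (0.586,-0.024).

```bash
cat >> h.py <<'E'
def down(a):  # tool pointing down, closing axis y at world angle a (deg)
    y=np.array([np.cos(np.radians(a)),np.sin(np.radians(a)),0]); z=np.array([0,0,-1.]); return np.stack([np.cross(y,z),y,z],1)
def st(): print('t',robot.read_t(),'pos',np.round(robot.read_position(),4),'F',np.round(robot.read_force(),1),'grip',round(robot.read_grip_width(),3),'ff',np.round(robot.read_finger_force(),1))
POT=np.array([.491,-.2545]); MAT=np.array([.5855,-.0245]); JAR=np.array([.572,-.1955])
E
python3 - <<'E'
from h import *
for u,v in((367,293),(371,325),(408,175),(401,204)): print(u,v,ray('top',u,v,.077).round(3))
for a in (115,-65): print(a,np.round(robot.ik([*POT,.2],down(a)),0),np.round(robot.ik([*MAT,.2],down(a)),0))
for s in (90,-90):
  for th in (-82,-120,-160,-189): 
    e=[np.cos(np.radians(th)),np.sin(np.radians(th))]; print(s,th,robot.ik([*(JAR+.085*np.array(e)),.056],down(th+s)))
R=down(115) if abs(robot.ik([*POT,.2],down(115))[5])<abs(robot.ik([*POT,.2],down(-65))[5]) else down(-65)
robot.goto([*POT,.2],R); robot.move_gripper(.55)
robot.servo_line([*POT,.115],speed=.12); robot.servo_line([*POT,.080],speed=.05); st()
robot.move_gripper(0); st()
robot.servo_line([*POT,.100],speed=.04); st()
for n in("top","side"):
    p,d=robot.grab_frame(n); cv2.imwrite(f'pics/{n}1.png',p[:,:,::-1])
E
```

```text
367 293 [ 0.369 -0.243  0.077]
371 325 [ 0.282 -0.252  0.077]
408 175 [ 0.716 -0.369  0.077]
401 204 [ 0.628 -0.346  0.077]
115 [ -7.  10. -17.   0. -63. -58.] [ 17.  13. -13.   0. -64. -82.]
-65 [ -7.  10. -17.   0. -63. 122.] [ 17.  13. -13.   0. -64.  98.]
90 -82 [  -8.36154106   26.43403125  -14.45327833    0.          -49.11269043
 -163.63845894]
90 -120 [ -8.10205908  22.27948207 -21.61808101   0.         -46.10243692
 158.10205908]
90 -160 [ -3.76181511  18.10730277 -28.44333003   0.         -43.4493672
 113.76181511]
90 -189 [  1.13090224  16.50387722 -30.95435994   0.         -42.54176283
  79.86909776]
-90 -82 [ -8.36154106  26.43403125 -14.45327833   0.         -49.11269043
  16.36154106]
-90 -120 [ -8.10205908  22.27948207 -21.61808101   0.         -46.10243692
 -21.89794092]
-90 -160 [ -3.76181511  18.10730277 -28.44333003   0.         -43.4493672
 -66.23818489]
-90 -189 [   1.13090224   16.50387722  -30.95435994    0.          -42.54176283
 -100.13090224]
t 5.7583 pos [ 0.4912 -0.2546  0.0801] F [ 1.4 -1.1  0.9] grip 0.544 ff 0.0
t 6.35 pos [ 0.491  -0.2544  0.0801] F [0.2 0.9 1.7] grip 0.221 ff 30.0
t 7.0 pos [ 0.491  -0.2545  0.1001] F [-0.4 -0.  -2.5] grip 0.217 ff 30.0
```

View pics/side1.png

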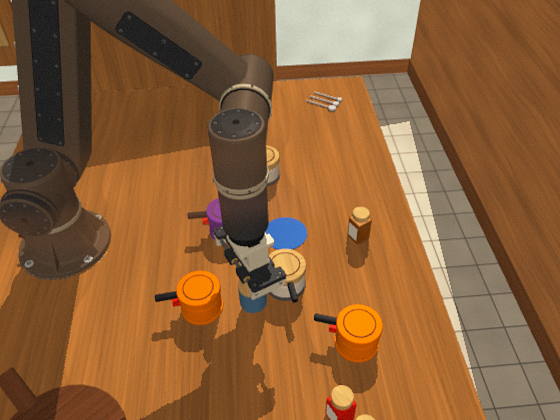

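The side view shows the gripper on the knob with the pot hanging level at (253,295). The grip width is 19 mm and the weight 2.5 N, so it is held. Now I carry it over and place it.

```bash
python3 - <<'E'
from h import *
robot.servo_line([*POT,.19],speed=.12); robot.servo_line([*MAT,.19],speed=.12); st()
robot.servo_line([*MAT,.10],speed=.08); robot.servo_line([*MAT,.0845],speed=.03); st()
z=.0845
while z>.078:
    z-=.001; robot.servo_line([*MAT,z],speed=.02)
    F=robot.read_force()[2]
    if F>-.5: break   # weight borne by the mat
st()
robot.move_gripper(.5); st()
robot.servo_line([*MAT,.2],speed=.1)
a=-82-90; e=np.array([np.cos(np.radians(-82)),np.sin(np.radians(-82))])
robot.goto([*(JAR+.085*e),.2],down(a)); robot.move_gripper(.4); st()
for n in("top","side"):
    p,d=robot.grab_frame(n); np.savez(f'{n}2.npz',p=p,d=d); cv2.imwrite(f'pics/{n}2.png',p[:,:,::-1])
E
```

```text
t 10.225 pos [ 0.5853 -0.0249  0.19  ] F [-0.2 -0.1 -1.9] grip 0.222 ff 30.0
t 12.1667 pos [ 0.5855 -0.0245  0.0844] F [ 0.4  0.7 -2.7] grip 0.218 ff 30.0
t 12.9167 pos [ 0.5858 -0.0244  0.0821] F [-0.7  0.8  4.2] grip 0.223 ff 30.0
t 13.575 pos [ 0.5855 -0.0245  0.0815] F [-0.8  0.  -0.6] grip 0.504 ff 0.0
t 16.8583 pos [ 0.5839 -0.2795  0.2001] F [ 0.1  0.1 -0.4] grip 0.398 ff 0.0
```

View pics/side2.png

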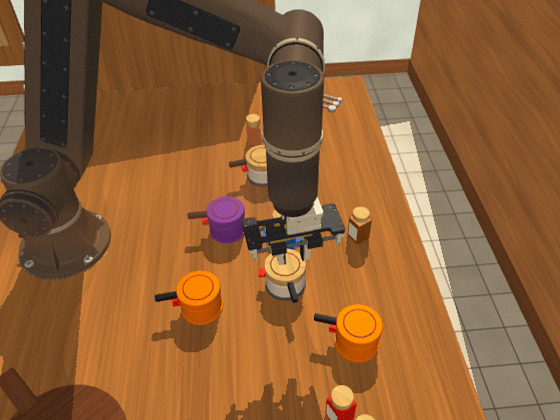

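The view shows the open jar's handle at (292,292) still in place and its path clear. The gripper hides the pot, so I check it in the top view by code before sweeping.

```bash
python3 - <<'E'
from h import *
D=np.load('top2.npz'); P=cloud('top',D['d']); r=np.hypot(P[...,0]-MAT[0],P[...,1]-MAT[1])
for lo,hi in((.094,.115),(.070,.084)):
    q=P[(r<.06)&(P[...,2]>lo)&(P[...,2]<hi)]; print('pot',len(q),q.mean(0).round(4) if len(q) else '')
D=np.load('top2.npz');cv2.imwrite('pics/c2.png',cv2.resize(D['p'][150:290,230:430,::-1],None,fx=3,fy=3))
E
```

```text
pot 27 [ 0.5832 -0.0242  0.1026]
pot 213 [ 0.5845 -0.0166  0.0761]
```

View pics/c2.png

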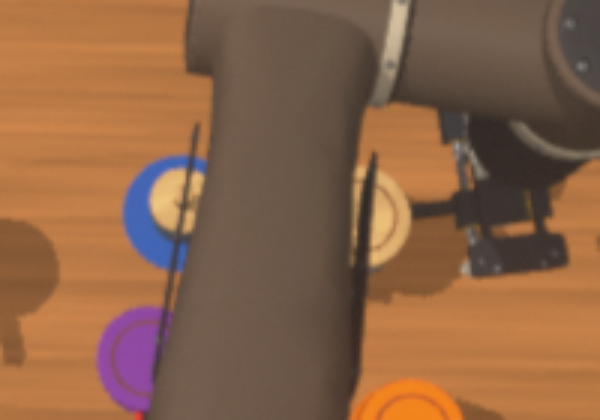

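The crop shows the pot upright at the centre of the mat, at (180,200) in the crop. By depth its knob is at (0.583,-0.024,0.103). Next I straddle the handle and sweep.

```bash
python3 - <<'E'
from h import *
def e(t): return np.array([np.cos(np.radians(t)),np.sin(np.radians(t))])
def go(t,z,s): robot.servo_line([*(JAR+.085*e(t)),z],down(t-90),speed=s)
go(-82,.09,.12)
z=.09
while z>.057:
    z=max(z-.008,.056); go(-82,z,.03)
    if np.linalg.norm(robot.read_force())>8: print('contact',z); st(); go(-82,.09,.05); raise SystemExit
st(); t=-82; 
while t>-205:
    dt=5 if t>-180 else .6
    t-=dt; go(t,.056,.05 if dt>1 else .015)
    F=np.array(robot.read_force()); tang=F[:2]@e(t+90)   # reaction opposing clockwise motion
    if dt>1: print(t,'tang',round(tang,1),'rad',round(F[:2]@e(t),1),end=' | ')
    if np.linalg.norm(F)>(12 if dt>1 else 9): break
print(); print('stop',t,round(tang,1)); st()
E
```

```text
t 19.9417 pos [ 0.5838 -0.2796  0.0559] F [ 0.1 -0.2  1.3] grip 0.398 ff 0.0
-87 tang -0.9 rad 0.4 | -92 tang -1.1 rad 0.7 | -97 tang 1.2 rad 0.1 | -102 tang 0.1 rad 0.4 | -107 tang -0.0 rad -0.6 | -112 tang -0.0 rad 0.1 | -117 tang 0.1 rad 0.0 | -122 tang 0.3 rad 0.1 | -127 tang -0.1 rad -1.0 | -132 tang -0.0 rad 0.1 | -137 tang 0.2 rad 0.0 | -142 tang -0.5 rad -0.0 | -147 tang -0.1 rad 0.2 | -152 tang 0.4 rad 0.0 | -157 tang 0.3 rad -0.5 | -162 tang -0.6 rad 0.1 | -167 tang 0.7 rad 0.1 | -172 tang 0.6 rad -0.3 | -177 tang -0.9 rad -0.8 | -182 tang -0.1 rad 0.8 | 
stop -198.79999999999984 13.4
t 32.9417 pos [ 0.4912 -0.1696  0.0561] F [ -0.8 -13.9  -0.5] grip 0.397 ff 6.9
```

The hard stop was reached at about the expected angle. I back off, rise, clear the view and check.

```bash
python3 - <<'E'
from h import *
def e(t): return np.array([np.cos(np.radians(t)),np.sin(np.radians(t))])
p0=np.array(robot.read_position()); 
robot.servo_line([*(JAR+.085*e(-195)),.056],down(-285),speed=.03); st()
robot.servo_line([*(JAR+.085*e(-195)),.22],speed=.12)
robot.movej([81.137, 20.546, 0.682, 0, -70.136, -16.507]); st()
C=[]
for n,(u0,v0,u1,v1) in {"top":(250,170,410,310),"side":(180,180,340,320)}.items():
    p,d=robot.grab_frame(n); P=cloud(n,d); C.append(cv2.resize(p[v0:v1,u0:u1,::-1],None,fx=2.5,fy=2.5))
    r=np.hypot(P[...,0]-MAT[0],P[...,1]-MAT[1]); q=P[(r<.06)&(P[...,2]>.095)]; print(n,'knob',q.mean(0).round(4))
    V=p.max(-1); m=(V<60)&(abs(P[...,2]-.07)<.012)&(np.hypot(*(P[...,:2]-JAR).transpose(2,0,1))<.105); q=P[m]
    if len(q): q=q.mean(0); print('handle',m.sum(),q.round(4),np.degrees(np.arctan2(*(q[:2]-JAR)[::-1])))
cv2.imwrite('pics/end.png',np.hstack(C))
E
```

```text
t 33.2833 pos [ 0.4904 -0.1733  0.0561] F [-0.1 -0.2  0.2] grip 0.402 ff 0.0
t 37.6417 pos [0.29   0.6094 0.2267] F [ 0.1 -1.2 -0.3] grip 0.402 ff 0.0
top knob [ 0.5837 -0.0248  0.1035]
side knob [ 0.586  -0.027   0.1023]
handle 109 [ 0.4976 -0.1853  0.0713] 172.1781635078763
```

View pics/end.png

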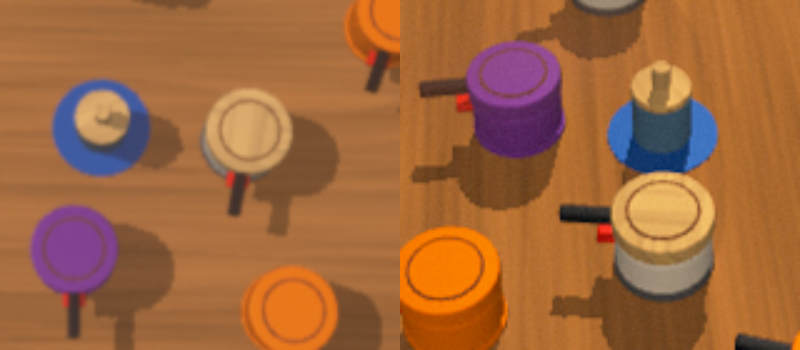

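In the final crops the handle lies over the red mark (measured at 172°, mark at 171°), and the pot stands upright at the mat's centre.

```bash
python3 -c "
from rig import robot
print(robot.job_done(), robot.read_t())"
```

```text
the job is handed in; nothing more can be done
the job is handed in; nothing more can be done
```

The salt pot stands upright and released at the centre of the mat, the open jar's cap is turned to its hard stop with the handle over the red mark, and the job is handed in; no verdict was returned.

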